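Lock the loaded parts dish onto its bayonet mount

TASK

Carry the open parts dish, with its loose steel balls and clamping fork in it, level over to the bayonet mount on the bench. Set its foot in the collar, turn it until the two lugs find the entry slots, push it down against the spring and twist it clockwise (seen from above) to the stop, then let go so that it springs up into its locked notch. Nothing may fall out of the dish, and leave the screwdriver, hex key, marker and vial alone.

Things in the scene. Friction and masses are not known exactly. Their poses are not given: they have to be found in the camera images.
- dish_grip (a point): Centre of the blue grip of the parts dish, 95 mm above the underside of the dish's foot (upright on the bench at first). The grip is a flat upright bar 60 mm long (its x), 14 mm thick (its y; grasp across this), 36 mm high (z), over the middle of the dish; a flange 46 mm wide at its foot (18 mm below this point) can bear fingertips pressing down. The dish weighs about 0.3 kg, its load 0.1 kg; it is the same after a half turn about z.
- dish_floor (a point): Centre of the inner floor of the open round aluminium dish, 57 mm below the grip's centre; axes as dish_grip. The dish is 150 mm across, its rim only 6 mm higher than this floor.
- dish_lug (a point): Tip of one of two brass lugs that stick out of the dish's foot along its +x and -x, to 42 mm from the axis. Each lug is 11 mm wide and 6 mm high, from 10 to 16 mm above the foot's underside. Axes as dish_grip.
- dish_foot (a point): Centre of the underside of the dish's foot, a round boss 61 mm across and 34 mm high below the dish, its lower edge chamfered by 4 to 5 mm; axes as dish_grip (z up, x along the grip and the lugs).
- mount_mouth (a point): Centre of the bayonet mount's mouth, on its axis at the top of its dark collar, 38 mm above the bench; axes as mount_plate. With the lugs riding on the collar's lip the foot's underside is 10 mm below this point; lugs dropped into the slots, 14 mm; passing under the lip, 24 mm or more; firm stop, 27 mm; locked and let go, 20.5 mm. Not locked, the spring lifts it back to 14 mm.
- mount_plate (a point): Centre of the top of the mount's square aluminium base plate, 116 mm, 10 mm thick, fixed to the bench; z up, x and y along its sides. On it is the collar, 104 mm across, bore 65 mm, lip 8 mm thick with two opposite entry slots 26 degrees wide (at the bore (a lug needs 20)). The slots lie along the plate's x give or take 0.35 rad (index not given): see them from above or feel for them.
- plunger (a joint): Travel of the brass spring plunger in the collar, m: 0 up, 0.0135 fully down. It pushes up with 9 N at first, 13 N at the end, part of which the dish's weight carries. Lugs pass under the lip at travel 0.010 or more; then the dish turns clockwise (from above) by 75 degrees (1.31 rad), to a stop up to 5 degrees on, never the other way. Let go there, it rises 3.5 mm into a notch (travel 0.0065).
- ball_a_center (a point): Centre of a loose steel ball, 20 mm across, which rolls in the dish.
- ball_b_center (a point): Centre of a second loose steel ball, 20 mm across, which rolls in the dish.
- fork_center (a point): Centre of a loose black clamping fork, 60x28x10 mm, lying in the dish.
- driver: Bystander: screwdriver with a black grip, 26x134x26 mm, lying along its y; origin at its underside.
- hexkey: Bystander: dark hex key, 30x88x4 mm, lying along its y; origin at its underside.
- marker: Bystander: white marker pen with a red cap, 17x135x16 mm, lying along its y; origin at its underside.
- vial: Bystander: amber glass vial with a white cap, 23 mm across, 52 mm high, standing; origin at its underside.
Mind the look-alikes: they are no part of the job. There is more than one size of the part that bears fork_center; the job needs the largest.

How it is judged:
By the outcome, as a careful person would: the job done as asked, in the order asked, and still so for the second after the job is handed in, with the robot touching nothing.
It also fails if it takes over 64 s, if anything falls off the work surface, if the arm or the gripper's body presses on something with over 40 N, if the wrist force passes 120 N, or if a joint passes its speed limit or range.

ROBOT

A 6-joint arm with a two-finger parallel gripper is mounted at the origin on a cart in front of the work surface, level with it; the furniture and walls round the work are solid. World frame = base frame: x ahead of the robot, y to its left, z up, the work surface at z = 0. Lengths are in mm, angles in rad, forces in N, time in s.
With the tool pointing down it reaches from about 400 to 825 mm from the base axis. Payload 7 kg.
Tool frame: the origin (TCP) lies on the mounting face of the last link; the fingertips stand 173 mm ahead of it and the grasp point (between the pads) lies 155 mm ahead of it; x points along the fingers, y is the direction in which the jaws open and shut, and the axes are right-handed (so a half turn about x gives the same grasp; the last joint's range is limited). The gripper opens to 85 mm and grips with 20 to 120 N. Pads are 22 mm wide; open, the fingers measure 114 mm over their backs; the gripper's body (76 mm by 85 mm) begins 54 mm behind the grasp point. The pads swing forward as they close: fully open they stand 13 mm farther back than shut.
Start: joints at [0.288, 0.359, 0.012, 0, -1.224, -0.288], TCP at [674.979, -0.018, 404.702] pointing down, gripper open.
Joint ranges: [-3.07, 3.07], [-1.43, 2.12], [-1.02, 1.25], [-3.03, 1.67], [-3.05, -0], [-3.03, 3.03]. Speed limits (rad/s): [2.39, 2.39, 3.01, 3.14, 3.14, 3.14].

INTERFACE

Orientations are given as [roll, pitch, yaw] about the fixed x, y, z axes, in that order (R = Rz(yaw) Ry(pitch) Rx(roll)).
In Python, from cell import robot gives the robot as it stands. The module is installed in compiled form; this text tells all that it offers.
- The arm moves only by the tool move_arm, never from a script. Its argument "steps" is a list of rows, each a list of 5 numbers: the shift along the tool's x, y, z in units of 30 mm (1.0 is 30 mm), then the turn about the tool's x in units of 6 degrees (1.0 is 6 degrees), then the closure in counts, from 0 (fully open) to 255 (shut). In form: [[x, y, z, yaw, hand], ...]. A call has 1 to 20 rows; each row shifts and turns the commanded pose from where the row before left it, along the tool's axes as they then stand; what a row does not reach is not made up. A row lasts 1/12 s, in which the tool goes at most 41.7 mm and 7.16 degrees, less where a joint would pass 70% of its speed; a pose out of reach is approached as far as the arm can. A call is refused whole if a number of a shift passes 1 or a number of a turn 1, either way. A call with a gripper value outside its range is refused whole. The fingers move at their own pace and stop on an object; "grip_force" is the grip in N (left out, the last holds). Time passes only in rows, so rows that do not move let the fingers close. It gives the time, the measured TCP pose, the force and the opening at its end, in the units of the state.
- robot.observe(): the state, without advancing time (a new reading comes with each control period).
- robot.grab_frame(name): name is "scene" or "side" or "wrist"; returns the picture (480x640x3 uint8, red, green, blue); there is no depth.
- robot.camera_info(name): a dict with "intrinsics" (3x3 intrinsics, pixels), "k1" (the pictures are not rectified: a ray, as slopes to the right and down, at radius r is drawn at 1 + k1 r^2 times it, then the intrinsics apply), "R" (3x3) and "t" (3): a world point X has camera coordinates R X + t. Camera axes: x right, y down, z forward; pixel columns grow to the right and rows downward; lengths in mm; the calibration is good to about 2 mm. A picture is of the moment at which its call begins: read the wrist's pose just before it. camera_info takes no time and is no camera call; for the wrist camera it gives the pose at the moment of the call.
- robot.hand_in(): hands the job in, once; it reports no verdict.
Trained networks look in the newest picture that a camera, given by its name, has taken for a name from the list of things; names that differ only in an ending like _2 or _b are one class to them, and where a whole thing is asked for, a point or a joint stands for the part that bears it (a point fixed in the world has none). Each returns a list of dicts, best first, with "conf" (0 to 1); they miss things now and then, are a little off and sometimes report something else, mostly with a low value. They report only what shows in the picture. A call takes as long as a camera call. They do not tell look-alikes from the thing itself.
- robot.outline_of(camera, query): "region" (480x640 bool, what is visible of it) and "location" ([row, column] in pixels, amid what is visible of it).
The state is a dict: "clock": time; "joint_pos": joint angles; "qvel": joint speeds; "joint_efforts": joint torques, N m; "tool_pos": TCP position; "tcp_rot": TCP orientation; "wrist_force": force on the tool from outside, world axes, zero at the start; "moment": the same for the moment, N m; "gripper_width": finger opening in mm.
Only numpy, scipy, OpenCV 4.12 (cv2) and the standard library are available. Lean on these libraries where they do the work, as an engineer would, in place of code of your own. Each camera call takes 0.05 s, during which the arm holds its last target.

## Working session

There is one attempt and no reset: what is moved stays moved. The work goes in short steps, Python scripts to look and compute and a tool call to move; the robot and the scene stay as the last step left them, time stands still between calls to the robot, and variables do not carry over. Pictures are saved under pics/ and viewed, and the job is handed in when it is done.

Besides the shell and the picture viewer there is one more tool, called by a JSON object that holds its "api" and its "payload". move_arm: Moves the arm, as the interface text tells. Its arguments: {"type":"object","properties":{"steps":{"type":"array"},"grip_force":{"type":"number"}},"required":["steps"]}

```bash
mkdir -p pics; ls; cat > h.py <<'E'
import numpy as np, cv2
from cell import robot
def snap(n,fn):
    f=robot.grab_frame(n); cv2.imwrite('pics/'+fn,f[:,:,::-1]); return f
def proj(n,X,ci=None):
    ci=ci or robot.camera_info(n); K=np.array(ci['intrinsics']);c=np.array(ci['R'])@np.array(X,float)+np.array(ci['t'])
    s=c[:2]/c[2]; s=s*(1+ci['k1']*(s@s)); return (K@np.r_[s,1])[:2]
def ray(n,u,v,ci=None):
    ci=ci or robot.camera_info(n); K=np.array(ci['intrinsics'])
    d=np.linalg.solve(K,np.array([u,v,1.]))[:2]; s=d.copy()
    for _ in range(30): s=d/(1+ci['k1']*(s@s))
    R=np.array(ci['R']);o=-R.T@np.array(ci['t']);r=R.T@np.r_[s,1]
    return o,r
def onz(n,u,v,z,ci=None):
    o,r=ray(n,u,v,ci); return o+r*(z-o[2])/r[2]
E
python3 - <<'E'
from h import *
s=robot.observe();print(s)
for n in ['scene','side','wrist']:
    snap(n,n+'0.png'); ci=robot.camera_info(n); print(n,ci)
print(robot.observe()['clock'])
E
```

```text
pics
{'clock': 0.0, 'joint_pos': array([ 2.88084578e-01,  3.59377861e-01,  1.10665678e-02, -3.57427122e-04,
       -1.22408940e+00, -2.88102708e-01]), 'qvel': array([0.00080765, 0.00083831, 0.00072611, 0.00151481, 0.00054909,
       0.0012321 ]), 'joint_efforts': array([ 2.55543900e-04, -5.83324420e+01,  2.93422562e+01,  6.93659976e+00,
       -6.00149287e-03, -1.14765509e-06]), 'tool_pos': array([ 6.74806406e+02, -9.71751244e-03,  4.03771323e+02]), 'tcp_rot': array([ 1.65247811,  1.56915714, -3.06005072]), 'wrist_force': array([ 0.11914429,  0.70554794, -0.43810137]), 'moment': array([ 0.00242409, -0.02206766,  0.00612302]), 'gripper_width': 85.16992657434756}
scene {'intrinsics': array([[435.66621898,   0.        , 317.08139828],
       [  0.        , 435.66621898, 236.30153091],
       [  0.        ,   0.        ,   1.        ]]), 'k1': -0.03550207267236018, 'R': array([[ 0.82610071, -0.56325536, -0.01734969],
       [-0.29847991, -0.41123731, -0.86127442],
       [ 0.47798259,  0.71667794, -0.50784384]]), 't': array([-422.32966074,  204.77478094,  672.34732991])}
side {'intrinsics': array([[577.61791804,   0.        , 309.54317343],
       [  0.        , 577.61791804, 243.83752911],
       [  0.        ,   0.        ,   1.        ]]), 'k1': -0.1755492263409653, 'R': array([[ 0.99825979, -0.05748201, -0.01316057],
       [-0.04795413, -0.66143071, -0.74847165],
       [ 0.03431885,  0.74780026, -0.66303618]]), 't': array([-510.39621742,   63.52894322, 1418.8958868 ])}
wrist {'intrinsics': array([[418.16759154,   0.        , 320.94413773],
       [  0.        , 418.16759154, 241.3420393 ],
       [  0.        ,   0.        ,   1.        ]]), 'k1': 0.013187863688535468, 'R': array([[-9.99997503e-01, -2.14405667e-03,  6.29622698e-04],
       [-1.83131815e-03,  9.47784626e-01,  3.18905864e-01],
       [-1.28049896e-03,  3.18903914e-01, -9.47786186e-01]]), 't': array([675.44761353, -40.00875856, 381.31300839])}
0.15
```

View pics/scene0.png

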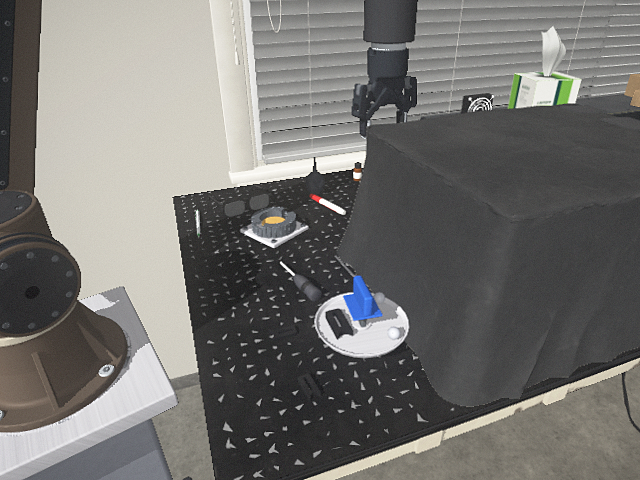

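View pics/side0.png

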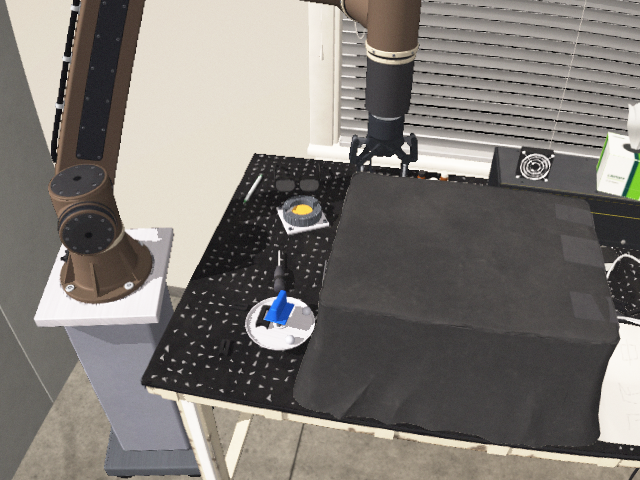

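View pics/wrist0.png

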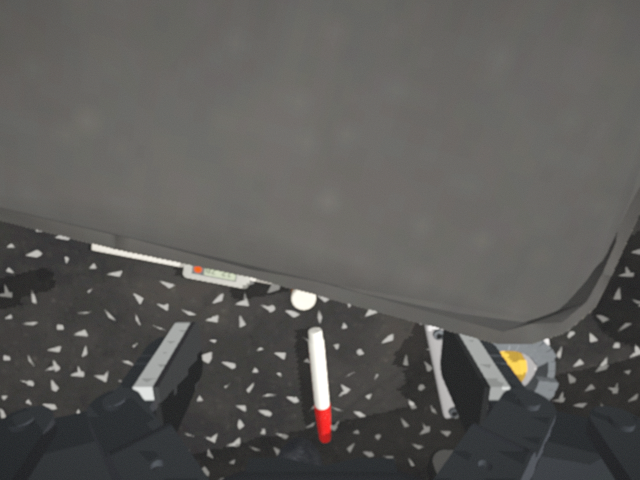

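```bash
cat > seg.py <<'E'
from h import *
import sys
E
python3 - <<'E'
from h import *
R={}
for cam in ['scene','side']:
    f=robot.grab_frame(cam)
    for q in ['dish_grip','dish_floor','dish_lug','mount_mouth','mount_plate','plunger','ball_a_center','fork_center','driver','hexkey','marker','vial']:
        try: o=robot.outline_of(cam,q)
        except Exception as e: print(cam,q,e); continue
        for k,d in enumerate(o[:4]):
            m=d['region']; ys,xs=np.nonzero(m)
            print(cam,q,round(d['conf'],2),np.round(d['location']),m.sum(),(xs.min(),xs.max(),ys.min(),ys.max()) if len(xs) else '', np.round(onz(cam,d['location'][1],d['location'][0],{'dish_grip':90,'dish_floor':40,'ball_a_center':48,'fork_center':43,'mount_mouth':38}.get(q,10))))
            R[f'{cam}_{q}_{k}']=m
np.savez_compressed('seg.npz',**R)
print(robot.observe()['clock'])
E
```

```text
scene dish_grip 0.73 [321. 363.] 4243 (np.int64(316), np.int64(408), np.int64(276), np.int64(356)) [ 404. -277.   90.]
scene dish_floor 0.78 [322. 362.] 4147 (np.int64(316), np.int64(408), np.int64(276), np.int64(356)) [ 439. -236.   40.]
scene dish_lug 0.72 [322. 362.] 4120 (np.int64(315), np.int64(408), np.int64(276), np.int64(356)) [ 460. -210.   10.]
scene dish_lug 0.72 [323. 339.] 520 (np.int64(326), np.int64(353), np.int64(308), np.int64(339)) [ 426. -190.   10.]
scene mount_mouth 0.61 [225. 275.] 1624 (np.int64(242), np.int64(307), np.int64(207), np.int64(247)) [486. 128.  38.]
scene mount_plate 0.81 [226. 275.] 1679 (np.int64(241), np.int64(307), np.int64(207), np.int64(246)) [505. 168.  10.]
scene mount_plate 0.19 [204. 328.] 215 (np.int64(311), np.int64(345), np.int64(195), np.int64(214)) [674. 189.  10.]
scene fork_center 0.68 [388. 310.] 384 (np.int64(298), np.int64(321), np.int64(373), np.int64(400)) [ 297. -299.   43.]
scene fork_center 0.66 [331. 283.] 251 (np.int64(271), np.int64(295), np.int64(326), np.int64(340)) [ 324. -183.   43.]
scene driver 0.78 [288. 308.] 413
[... 998 characters left out ...]
.  38.]
side mount_plate 0.56 [214. 303.] 1443 (np.int64(276), np.int64(328), np.int64(195), np.int64(234)) [503. 168.  10.]
side plunger 0.71 [207. 302.] 179 (np.int64(291), np.int64(311), np.int64(204), np.int64(214)) [503. 202.  10.]
side fork_center 0.78 [316. 260.] 215 (np.int64(255), np.int64(269), np.int64(305), np.int64(328)) [ 392. -217.   43.]
side fork_center 0.5 [304. 238.] 156 (np.int64(229), np.int64(247), np.int64(301), np.int64(311)) [ 345. -177.   43.]
side driver 0.51 [280. 279.] 274 (np.int64(274), np.int64(284), np.int64(251), np.int64(291)) [434. -75.  10.]
side marker 0.33 [280. 280.] 253 (np.int64(274), np.int64(284), np.int64(265), np.int64(290)) [437. -77.  10.]
1.45
```

```bash
python3 - <<'E'
import cv2
a=cv2.imread('pics/scene0.png');cv2.imwrite('pics/c1.png',cv2.resize(a[250:370,290:430],None,fx=5,fy=5,interpolation=2))
b=cv2.resize(a[150:260,180:330],None,fx=5,fy=5,interpolation=2);cv2.imwrite('pics/c3.png',b)
a=cv2.imread('pics/side0.png');cv2.imwrite('pics/c2.png',cv2.resize(a[230:370,200:340],None,fx=4,fy=4,interpolation=2))
cv2.imwrite('pics/c4.png',cv2.resize(a[160:250,230:360],None,fx=6,fy=6,interpolation=2))
E
```

```text
(no output)
```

View pics/c1.png

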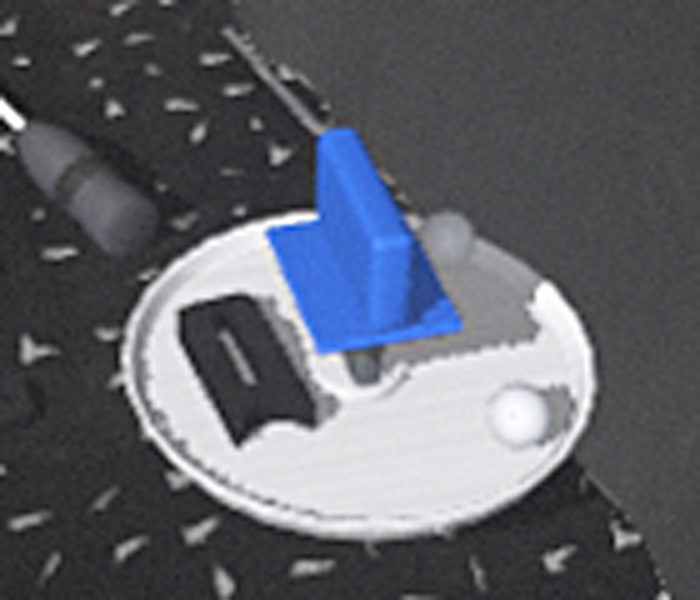

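View pics/c2.png

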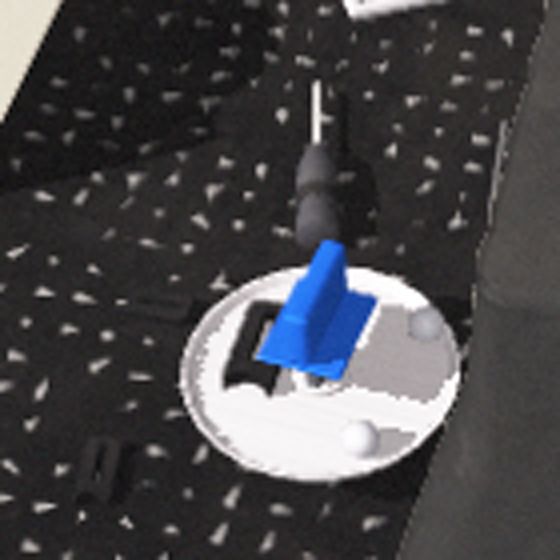

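View pics/c3.png

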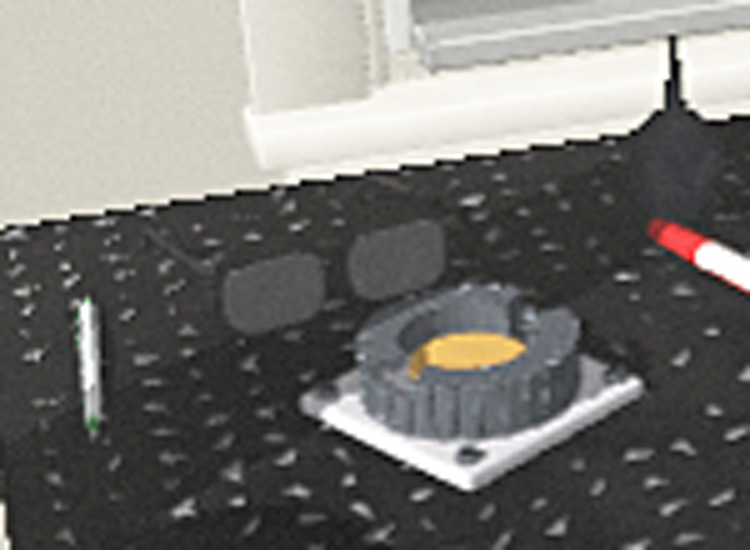

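View pics/c4.png

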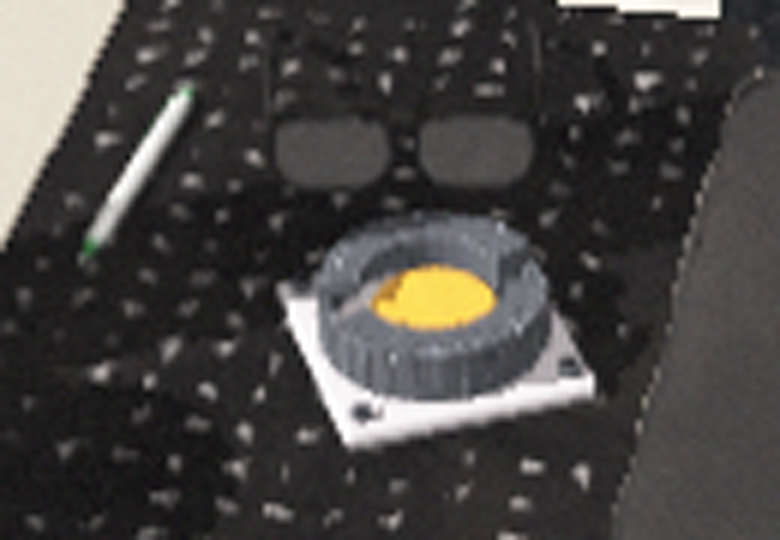

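```bash
python3 - <<'E'
from h import *
def P(n,u,v,z): print(n,(u,v,z),np.round(onz(n,u,v,z)[:2],1))
# grip top bar corners
def c(o,p,f): return (o[0]+p[0]/f,o[1]+p[1]/f)
print('grip top scene');
for p in [(335,131),(355,130),(412,238),(372,240)]: P('scene',*c((290,250),p,5),113)
print('flange');
for p in [(268,232),(320,350),(462,325)]: P('scene',*c((290,250),p,5),77)
print('side grip top')
for p in [(328,240),(345,245)]: P('side',*c((200,230),p,4),113)
for p in [(255,355),(345,378),(378,294)]: P('side',*c((200,230),p,4),77)
print('plate corners z10')
for p in [(305,400),(475,488),(643,380)]: P('scene',*c((180,150),(p[0],p[1]-5),5),10)
for p in [(283,290),(348,440),(593,390)]: P('side',*c((230,160),p,6),10)
# dish circle/collar fit from masks
from scipy.optimize import least_squares
S=np.load('seg.npz')
for cam in ['scene','side']:
    ci=robot.camera_info(cam)
    m=S[cam+'_dish_floor_0'].astype(np.uint8)
    cn=max(cv2.findContours(m,0,1)[0],key=len)[:,0,:].astype(float)
    pts=np.array([onz(cam,u,v,44,ci)[:2] for u,v in cn])
    x=np.array([437,-232.])
    r=least_squares(lambda x:np.hypot(*(pts-x).T)-75,x,loss='cauchy',f_scale=2).x
    print(cam,'dish',r)
# block edges
print('block base/edge')
for p in [(300,395)]: P('side',*p,0)
P('side',357,177,200);P('scene',369,124,200);P('side',297,403,0);P('scene',343,255,0)
P('scene',420,380,0);P('scene',430,395,0)
def tri(a,b):
    o1,r1=ray('scene',*a);o2,r2=ray('side',*b)
    A=np.c_[r1,-r2];s=np.linalg.lstsq(A,o2-o1,rcond=None)[0];p=o1+s[0]*r1;q=o2+s[1]*r2;print('tri',np.round(p),np.round(q))
tri((369,126),(358,176)); tri((502,217),(318,315))
tri((263,222),(0,0))
E
```

```text
grip top scene
scene (357.0, 276.2, 113) [ 444.2 -211.7]
scene (361.0, 276.0, 113) [ 449.6 -214.9]
scene (372.4, 297.6, 113) [ 429.2 -265.9]
scene (364.4, 298.0, 113) [ 419.2 -259.9]
flange
scene (343.6, 296.4, 77) [ 425.  -203.6]
scene (354.0, 320.0, 77) [ 403.7 -256.8]
scene (382.4, 315.0, 77) [ 445.2 -272.8]
side grip top
side (282.0, 290.0, 113) [ 443.2 -209.5]
side (286.25, 291.25, 113) [ 451.9 -213.7]
side (263.75, 318.75, 77) [ 402.6 -254.8]
side (286.25, 324.5, 77) [ 448.8 -273.4]
side (294.5, 303.5, 77) [ 467.9 -216.3]
plate corners z10
scene (241.0, 229.0, 10) [434.2 203.5]
scene (275.0, 246.6, 10) [460.4  88.2]
scene (308.6, 225.0, 10) [573.1 126.1]
side (277.1666666666667, 208.33333333333334, 10) [434.3 199.9]
side (288.0, 233.33333333333331, 10) [460.8  92.5]
side (328.8333333333333, 225.0, 10) [569.1 118.5]
scene dish [ 434.3657478  -235.58132845]
side dish [ 435.33865927 -235.00203437]
block base/edge
side (300, 395, 0) [ 469.5 -394.6]
side (357, 177, 200) [629.3  61.8]
scene (369, 124, 200) [795.4 181.2]
side (297, 403, 0) [ 462.7 -413.1]
scene (343, 255, 0) [569.6 -13.1]
scene (420, 380, 0) [ 456.8 -349.9]
scene (430, 395, 0) [ 448.6 -377.5]
tri [614. -28. 276.] [617. -33. 269.]
tri [ 503. -393.  276.] [ 505. -412.  259.]
tri [  88. -636.  511.] [ 192. -497.  828.]
```

```bash
cat >> h.py <<'E'
from scipy.spatial.transform import Rotation as Rn
def st():
    s=robot.observe(); R=Rn.from_euler('xyz',s['tcp_rot']).as_matrix(); return s,s['tool_pos'],R
def delta(target,yawturn=None):
    s,p,R=st(); d=R.T@(np.array(target)-p); return d/30
E
python3 - <<'E'
from h import *
s,p,R=st(); print(p,np.round(R,3),s['clock'])
ci=robot.camera_info('wrist');print(-ci['R'].T@ci['t'])
E
```

```text
[ 6.74980339e+02 -2.31922735e-02  4.04708739e+02] [[-0. -1.  0.]
 [ 0.  0.  1.]
 [-1.  0.  0.]] 1.45
[676.02474983 -82.24241478 374.44349511]
```

{"api": "move_arm", "payload": {"steps": [[0, 0.2, 0.7, 0, 0], [0, 0.8, 0.7, 0, 0], [0, 0.9, 0.7, 0, 0], [0, 0.9, 0.7, 0, 0], [0, 0.9, 0.7, 0, 0], [0, 0.9, 0.5, 0, 0], [0, 0.8, 0.3, 0, 0], [0, 0.3, 0, 0, 0], [0, 0, 0, 0, 0], [0, 0, 0, 0, 0]]}}

```text
clock: 2.28
tool_pos: [503.9, 129.1, 405.4]
tcp_rot: [-1.142, 1.569, 0.43]
wrist_force: [-0.5, 0.1, 0.2]
gripper_width: 85.5
```

```bash
python3 - <<'E'
from h import *
s,p,R=st(); print(p,np.round(s['joint_pos'],3),s['clock'],s['qvel'].max())
ci=robot.camera_info('wrist'); np.savez('ciw1.npz',**ci)
snap('wrist','w1.png')
E
```

```text
[503.93047638 129.11161609 405.35472041] [ 0.629  0.102 -0.325  0.    -1.142 -0.628] 2.2833 0.027017597400571546
```

View pics/w1.png

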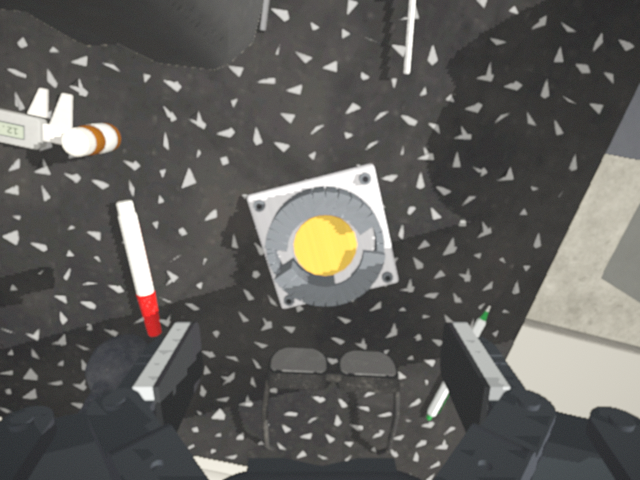

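```bash
python3 - <<'E'
import cv2
a=cv2.imread('pics/w1.png');cv2.imwrite('pics/w1c.png',cv2.resize(a[155:315,235:405],None,fx=4.5,fy=3.75 if 0 else 3.7,interpolation=2) if 0 else cv2.resize(a[160:310,240:400],None,fx=4,fy=4,interpolation=2))
E
```

```text
(no output)
```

View pics/w1c.png

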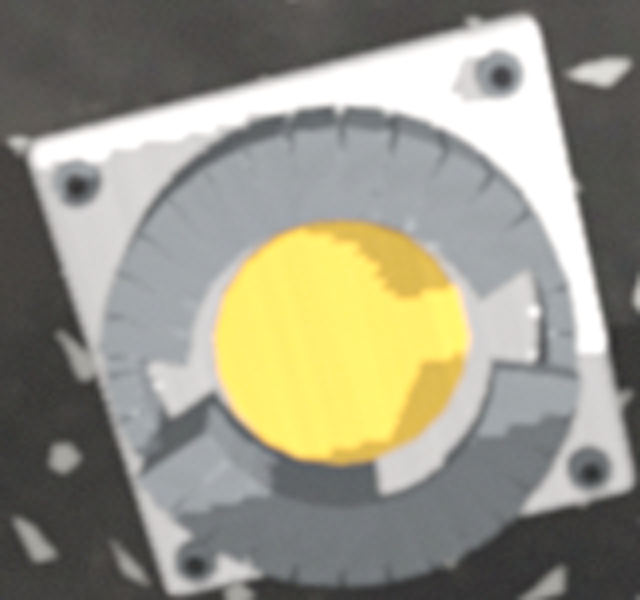

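```bash
python3 - <<'E'
from h import *
ci=dict(np.load('ciw1.npz'));ci['k1']=float(ci['k1'])
def W(x,y,z): return onz('wrist',240+x/4-.4,160+y/4-.4,z,ci)[:2]
for n,p,z in [('pl',(32,145),10),('pl',(535,15),10),('pl',(633,488),10),('pl',(170,595),10)]: print(n,np.round(W(*p,z),1))
C=np.mean([W(*p,10) for p in [(32,145),(535,15),(633,488),(170,595)]],0);print('plate c',C)
out=np.array([W(*p,38) for p in [(103,345),(577,345),(345,585),(180,515),(515,510)]])
from scipy.optimize import least_squares
r=least_squares(lambda x:np.hypot(*(out-x[:2]).T)-x[2],[C[0],C[1],52]).x;print('outer',r)
for nm,p in [('R1',(483,297)),('R2',(497,365)),('L1',(190,358)),('L2',(210,402)),('L3',(140,470)),('R3',(577,378))]:
    q=W(*p,38)-C; print(nm,np.round(np.hypot(*q),1),np.degrees(np.arctan2(q[1],q[0])))
# pl yaw
a=W(32,145,10);b=W(535,15,10);print('edge yaw',np.arctan2(*(a-b)[::-1]))
a=W(170,595,10);b=W(633,488,10);print('edge yaw',np.arctan2(*(a-b)[::-1]))
# pocket outer wall at z=30 (lip underside), plunger circle
pl=np.array([W(*p,24) for p in [(215,340),(470,330),(340,222),(340,464)]]);print(pl.mean(0),np.ptp(pl,axis=0))
# top view render of mount
s=4;img=np.zeros((600,600,2),np.float32)
src=cv2.imread('pics/w1.png')
for i in range(600):
    for j in range(600):
        X=[C[0]+(j-300)/s,C[1]-(i-300)/s,38]
        img[i,j]=proj('wrist',X,ci)
o=cv2.remap(src,img[...,0],img[...,1],cv2.INTER_CUBIC)
for rr in (32.5,52): cv2.circle(o,(300,300),int(rr*s),(0,255,0),1)
for k in range(0,360,10):
    t=np.radians(k); L=60 if k%30 else 68
    cv2.line(o,(int(300+55*s*np.cos(t)),int(300-55*s*np.sin(t))),(int(300+L*s*np.cos(t)),int(300-L*s*np.sin(t))),(0,0,255),1)
    if k%30==0: cv2.putText(o,str(k),(int(285+70*s*np.cos(t)),int(300-70*s*np.sin(t))),0,.5,(0,255,255),1)
cv2.imwrite('pics/top.png',o)
E
```

```text
pl [570.7 127.6]
pl [460.2  98.6]
pl [432.1 210.2]
pl [543. 239.]
plate c [501.49706399 168.85217833]
outer [501.80940662 170.0807191   50.6921663 ]
R1 33.1 -152.86690288106735
R2 32.9 179.66834960112564
L1 32.8 -1.9867513228202196
L2 30.1 17.281859667583564
L3 50.9 29.36500785783495
R3 50.3 176.47959645938903
edge yaw 0.25728585798030806
edge yaw 0.25476253442599994
[501.85334071 168.46720727] [56.55026312 56.96422292]
```

View pics/top.png

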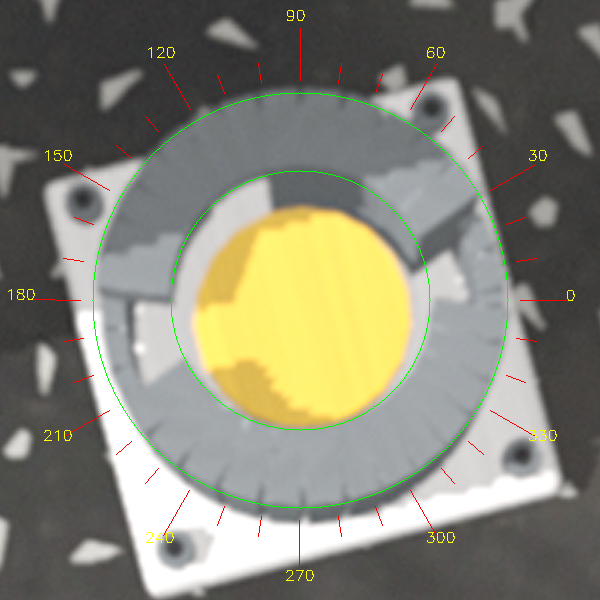

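```bash
cat > ov.py <<'E'
from h import *
def draw(cam,img,C,yaw,col,f,o):
    ci=robot.camera_info(cam)
    def pt(X): u=proj(cam,X,ci); return (int((u[0]+.5-o[0])*f),int((u[1]+.5-o[1])*f))
    t=np.linspace(0,2*np.pi,73)
    for r,z in((52,38),(32.5,38)):
        cv2.polylines(img,[np.array([pt([C[0]+r*np.cos(a),C[1]+r*np.sin(a),z]) for a in t])],True,col,1)
    for z in (0,10):
        q=[pt([C[0]+58*np.sqrt(2)*np.cos(yaw+k),C[1]+58*np.sqrt(2)*np.sin(yaw+k),z]) for k in np.pi/4+np.arange(4)*np.pi/2]
        cv2.polylines(img,[np.array(q)],True,col,1)
a=cv2.imread('pics/scene0.png');A=cv2.resize(a[190:265,230:325],None,fx=6,fy=6,interpolation=2)
b=cv2.imread('pics/side0.png');B=cv2.resize(b[180:250,265:340],None,fx=6,fy=6,interpolation=2)
for C,col in(((501.7,169),(0,255,0)),((502.7,162),(0,0,255))):
    draw('scene',A,C,.256,col,6,(230,190)); draw('side',B,C,.256,col,6,(265,180))
cv2.imwrite('pics/ovA.png',A);cv2.imwrite('pics/ovB.png',B)
E
python3 ov.py
```

```text
(no output)
```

View pics/ovA.png

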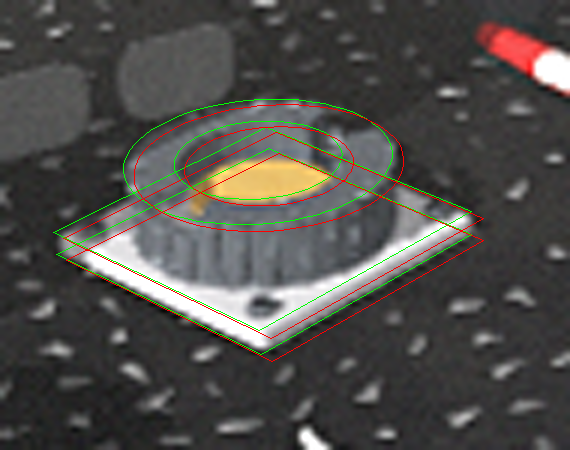

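View pics/ovB.png

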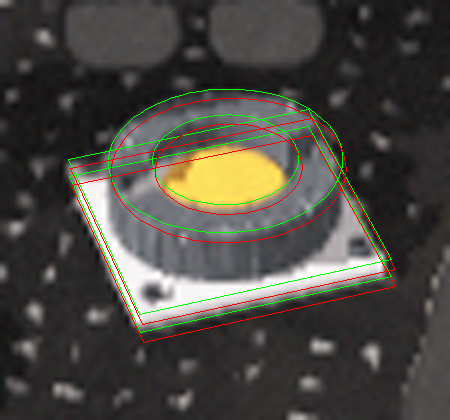

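{"api": "move_arm", "payload": {"steps": [[0, 0, 0, 1, 0], [0, 0, 0, 1, 0], [0, 0, 0, 1, 0], [0, 0, 0, 1, 0], [0, 0, -0.3, 0.2, 0], [0, -0.2, -0.9, 0, 0], [0, -0.3, -1, 0, 0], [0, -0.3, -1, 0, 0], [0, -0.3, -1, 0, 0], [0, -0.3, -1, 0, 0], [0, -0.3, -1, 0, 0], [0, -0.3, -1, 0, 0], [0, -0.3, -1, 0, 0], [0, -0.3, -1, 0, 0], [0, -0.3, -1, 0, 0], [0, -0.2, -1, 0, 0], [0, -0.1, -1, 0, 0], [0, -0.1, -0.6, 0, 0], [0, 0, -0.2, 0, 0], [0, 0, 0, 0, 0]]}}

```text
clock: 4.0
tool_pos: [427.0, -267.9, 404.3]
tcp_rot: [1.942, 1.57, 3.071]
wrist_force: [-0.5, -0.4, 0.6]
gripper_width: 85.2
```

{"api": "move_arm", "payload": {"steps": [[0, 0, 0, 0, 0]]}}

```text
clock: 4.08
tool_pos: [427.5, -266.6, 404.5]
tcp_rot: [1.624, 1.57, 2.754]
wrist_force: [0.3, 0.7, 0.2]
gripper_width: 84.9
```

```bash
python3 - <<'E'
from h import *
s,p,R=st(); print(p,np.round(R,3),np.round(s['joint_pos'],3),s['clock'])
ci=robot.camera_info('wrist'); np.savez('ciw2.npz',**ci)
snap('wrist','w2.png')
C=np.array([435,-235]);S=4;m=np.zeros((600,600,2),np.float32)
src=cv2.imread('pics/w2.png')
for i in range(600):
    for j in range(600): m[i,j]=proj('wrist',[C[0]+(j-300)/S,C[1]-(i-300)/S,44],ci)
o=cv2.remap(src,m[...,0],m[...,1],cv2.INTER_CUBIC)
cv2.circle(o,(300,300),75*S,(0,255,0),1)
cv2.imwrite('pics/top2.png',o)
E
```

```text
[ 427.53547574 -266.55637531  404.45665071] [[-0.    -0.905  0.426]
 [ 0.     0.426  0.905]
 [-1.     0.    -0.   ]] [-0.167  0.075 -0.358 -0.    -1.139 -0.273] 4.0833
```

View pics/w2.png

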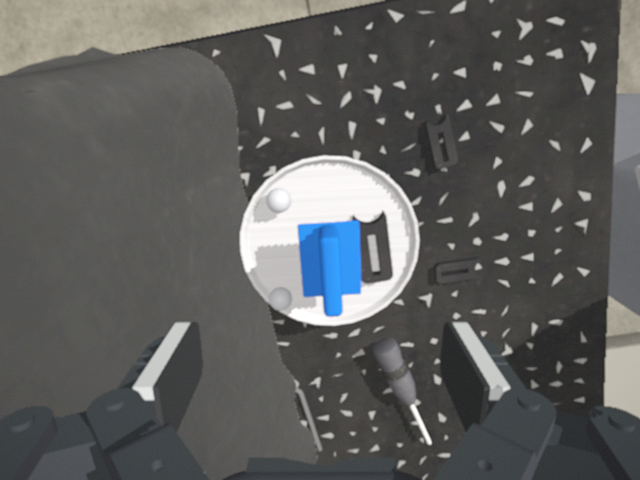

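View pics/top2.png

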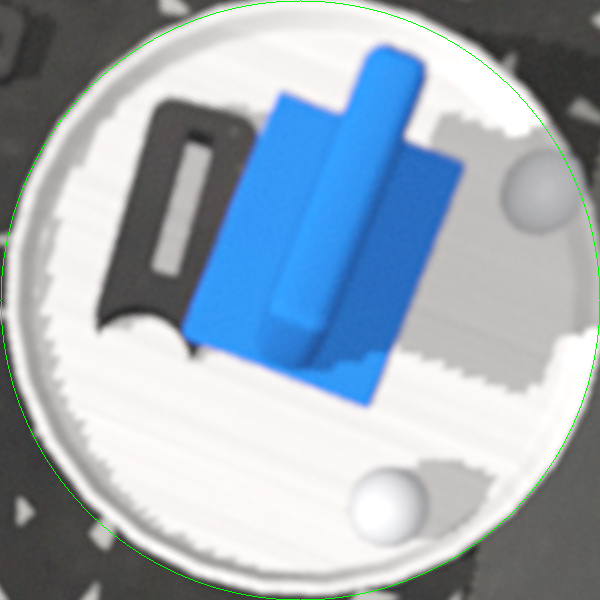

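```bash
python3 - <<'E'
from h import *
ci=dict(np.load('ciw2.npz'));ci['k1']=float(ci['k1'])
def conv(i,z):
    X=[435+(i[0]-300)/4,-235-(i[1]-300)/4,44]; u=proj('wrist',X,ci); return onz('wrist',*u,z,ci)[:2]
F=[conv(p,77) for p in [(283,93),(463,160),(370,405),(185,340)]];print(np.round(F,1),np.mean(F,0),np.hypot(*(F[0]-F[1])),np.hypot(*(F[1]-F[2])))
T=[conv(p,113) for p in [(372,48),(425,62),(322,325),(273,303)]];print(np.round(T,1),np.mean(T,0),np.hypot(*(T[0]-T[1])),np.hypot(*(T[1]-T[2])))
D=[conv(p,44) for p in [(8,300),(598,300),(303,5),(303,592)]];print(np.round(D,1),np.mean(D,0))
s,p,R=st()
th=np.radians(69.2)
Y=np.array([-np.sin(th),np.cos(th)]);Z=np.array([np.cos(th),np.sin(th)])
d=np.array([435.3,-235])-p[:2];print('after turn',Y@d/30,Z@d/30,'down', (p[2]-250)/30)
E
```

```text
[[ 427.  -199. ]
 [ 467.5 -214.1]
 [ 446.6 -269.2]
 [ 405.  -254.6]] [ 436.54244714 -234.22509446] 43.21771747177774 58.967071108089165
[[ 440.6 -207.3]
 [ 451.1 -210.1]
 [ 430.7 -262.1]
 [ 421.  -257.7]] [ 435.83780929 -234.29802404] 10.840822964825598 55.85751185523974
[[ 362.  -235. ]
 [ 509.5 -235. ]
 [ 435.7 -161.2]
 [ 435.7 -308. ]] [ 435.75   -234.8125]
after turn 0.13181490394834874 1.0571779220340818 down 5.152284229865668
```

{"api": "move_arm", "payload": {"steps": [[0, 0, 0.3, -0.4, 0], [0, 0.1, 0.6, -0.3, 0], [0.3, 0, 0.2, 0, 0], [0.8, 0, 0, 0, 0], [0.9, 0, 0, 0, 0], [0.9, 0, 0, 0, 0], [0.8, 0, 0, 0, 0], [0.6, 0, 0, 0, 0], [0.3, 0, 0, 0, 0], [0.1, 0, 0, 0, 0], [0, 0, 0, 0, 0], [0, 0, 0, 0, 0]]}}

```text
clock: 5.13
tool_pos: [438.5, -234.4, 264.5]
tcp_rot: [-1.547, 1.57, -0.341]
wrist_force: [0.6, 0.5, -0.3]
gripper_width: 85.6
```

```bash
python3 - <<'E'
from h import *
s,p,R=st(); print(p,np.round(R,3),np.round(s['joint_pos'],3),s['clock'],s['wrist_force'])
snap('wrist','w3.png');snap('side','s3.png')
a=cv2.imread('pics/s3.png');cv2.imwrite('pics/s3c.png',cv2.resize(a[200:370,180:360],None,fx=3.5,fy=3.5))
E
```

```text
[ 438.52793437 -234.40006905  264.52101441] [[ 0.001 -0.934  0.357]
 [-0.     0.357  0.934]
 [-1.    -0.001  0.   ]] [-0.095  0.21  -0.56   0.    -0.8   -0.271] 5.1333 [ 0.55291259  0.48491674 -0.30680566]
```

View pics/w3.png

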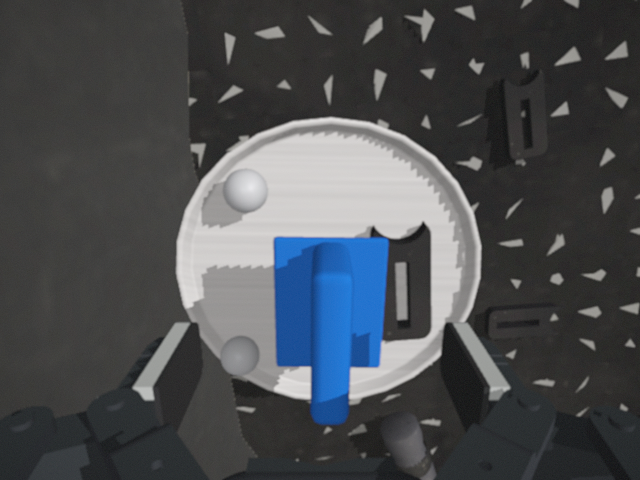

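View pics/s3c.png

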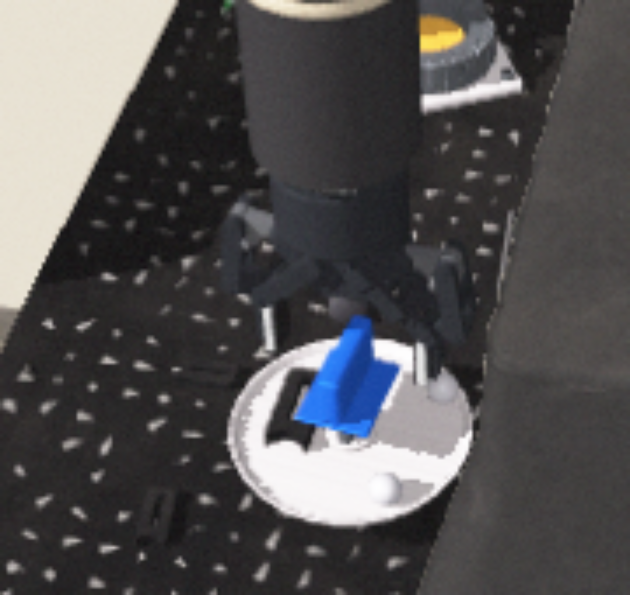

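{"api": "move_arm", "payload": {"steps": [[0.2, 0.1, -0.03, 0, 0], [0.2, 0, 0, 0, 0], [0, 0, 0, 0, 0], [0, 0, 0, 0, 0]], "grip_force": 70}}

```text
clock: 5.57
tool_pos: [434.5, -234.4, 251.4]
tcp_rot: [1.843, 1.57, 3.047]
wrist_force: [-0.4, -0.4, -0.4]
gripper_width: 85.4
```

```bash
python3 - <<'E'
from h import *
s,p,R=st(); print(p,s['wrist_force'])
E
```

```text
[ 434.47634142 -234.42415139  251.38228782] [-0.4454306  -0.39547162 -0.37492603]
```

{"api": "move_arm", "payload": {"steps": [[0, 0, 0, 0, 60], [0, 0, 0, 0, 120], [0, 0, 0, 0, 160], [0, 0, 0, 0, 180], [0, 0, 0, 0, 190], [0, 0, 0, 0, 200], [0, 0, 0, 0, 210], [0, 0, 0, 0, 220], [0, 0, 0, 0, 230], [0, 0, 0, 0, 255], [0, 0, 0, 0, 255], [0, 0, 0, 0, 255]], "grip_force": 30}}

```text
clock: 6.57
tool_pos: [434.9, -234.4, 251.8]
tcp_rot: [-1.467, 1.57, -0.263]
wrist_force: [1.6, 0.7, 0.1]
gripper_width: 13.7
```

{"api": "move_arm", "payload": {"steps": [[0, 0, 0, 0, 255], [0, 0, 0, 0, 255], [0, 0, 0, 0, 255]], "grip_force": 80}}

```text
clock: 6.82
tool_pos: [435.0, -234.4, 251.9]
tcp_rot: [-1.45, 1.57, -0.246]
wrist_force: [1.2, -0.4, 2.0]
gripper_width: 12.8
```

```bash
python3 - <<'E'
from h import *
s,p,R=st(); print(p,np.round(R,3),s['wrist_force'],s['gripper_width'],s['moment'])
snap('wrist','w4.png')
E
```

```text
[ 434.97642966 -234.41602283  251.89430905] [[ 0.001 -0.934  0.358]
 [-0.     0.358  0.934]
 [-1.    -0.001  0.   ]] [ 1.22696502 -0.35430929  1.95421116] 12.78400900019365 [-0.09032322 -0.46124443  0.00503701]
```

View pics/w4.png

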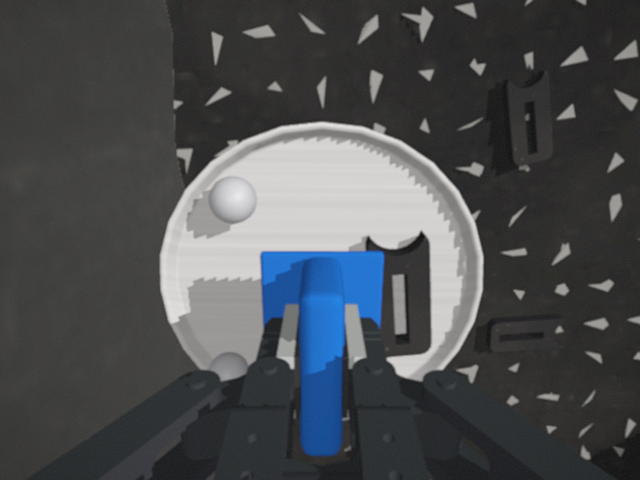

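{"api": "move_arm", "payload": {"steps": [[-0.03, 0, 0, 0, 255], [-0.07, 0, 0, 0, 255], [-0.1, 0, 0, 0, 255], [-0.1, 0, 0, 0, 255], [-0.1, 0, 0, 0, 255], [-0.05, 0, 0, 0, 255], [0, 0, 0, 0, 255]]}}

```text
clock: 7.45
tool_pos: [434.8, -234.4, 265.7]
tcp_rot: [-1.351, 1.57, -0.146]
wrist_force: [0.1, 0.4, -3.8]
gripper_width: 13.0
```

```bash
python3 - <<'E'
from h import *
s,p,R=st(); print(p,np.round(R,3),s['wrist_force'],s['gripper_width'],s['moment'])
ci=robot.camera_info('wrist'); np.savez('ciw5.npz',**ci)
snap('wrist','w5.png')
# rim overlay
img=cv2.imread('pics/w5.png'); h=p[2]-252
C=p+0
for off in (0,):
    c=[p[0],p[1],44+h]
    pts=[proj('wrist',[c[0]+75*np.cos(a),c[1]+75*np.sin(a),c[2]],ci) for a in np.linspace(0,6.283,120)]
    cv2.polylines(img,[np.int32(np.round(pts))],True,(0,255,0),1)
cv2.imwrite('pics/w5o.png',img)
E
```

```text
[ 434.83042568 -234.41163767  265.68220521] [[ 0.001 -0.934  0.358]
 [-0.     0.358  0.934]
 [-1.    -0.001  0.   ]] [ 0.11037132  0.39815375 -3.76310776] 12.962607871529013 [-0.02088152  0.00627667  0.01148477]
```

View pics/w5o.png

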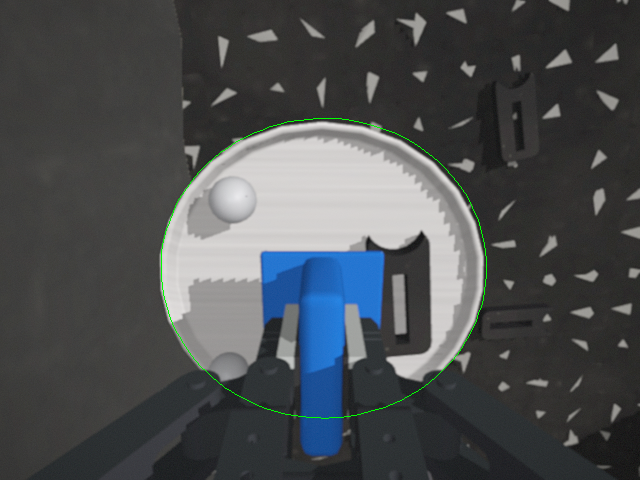

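{"api": "move_arm", "payload": {"steps": [[-0.05, 0, 0, 0, 255], [-0.1, 0, 0, 0, 255], [-0.15, 0, 0, 0, 255], [-0.2, 0, 0, 0, 255], [-0.2, 0, 0, 0, 255], [-0.2, 0, 0, 0, 255], [-0.2, 0, 0, 0, 255], [-0.15, 0, 0, 0, 255], [-0.08, 0, 0, 0, 255], [-0.05, 0, 0, 0, 255], [0, 0.01, 0.05, 0, 255], [0, 0.02, 0.1, 0, 255], [0, 0.03, 0.15, 0, 255], [0, 0.04, 0.2, 0, 255], [0, 0.05, 0.25, 0, 255], [0, 0.06, 0.3, 0, 255], [0, 0.07, 0.35, 0, 255], [0, 0.07, 0.35, 0, 255], [0, 0.07, 0.35, 0, 255], [0, 0.07, 0.35, 0, 255]]}}

```text
clock: 9.17
tool_pos: [447.6, -159.2, 306.7]
tcp_rot: [-1.037, 1.571, 0.168]
wrist_force: [-0.0, 0.2, -3.6]
gripper_width: 13.0
```

{"api": "move_arm", "payload": {"steps": [[0, 0.07, 0.35, 0, 255], [0, 0.07, 0.35, 0, 255], [0, 0.07, 0.35, 0, 255], [0, 0.07, 0.35, 0, 255], [0, 0.07, 0.35, 0, 255], [0, 0.07, 0.35, 0, 255], [0, 0.07, 0.35, 0, 255], [0, 0.07, 0.35, 0, 255], [0, 0.07, 0.35, 0, 255], [0, 0.07, 0.35, 0, 255], [0, 0.07, 0.35, 0, 255], [0, 0.07, 0.35, 0, 255], [0, 0.07, 0.35, 0, 255], [0, 0.07, 0.35, 0, 255], [0, 0.07, 0.35, 0, 255], [0, 0.07, 0.35, 0, 255], [0, 0.07, 0.35, 0, 255], [0, 0.07, 0.35, 0, 255], [0, 0.07, 0.35, 0, 255], [0, 0.07, 0.35, 0, 255]]}}

```text
clock: 10.83
tool_pos: [483.6, 51.7, 306.6]
tcp_rot: [2.561, 1.571, -2.518]
wrist_force: [0.1, 0.7, -3.6]
gripper_width: 13.1
```

{"api": "move_arm", "payload": {"steps": [[0, 0.07, 0.35, 0, 255], [0, 0.07, 0.35, 0, 255], [0, 0.07, 0.35, 0, 255], [0, 0.07, 0.35, 0, 255], [0, 0.07, 0.35, 0, 255], [0, 0.07, 0.35, 0, 255], [0, 0.06, 0.3, 0, 255], [0, 0.06, 0.25, 0, 255], [0, 0.05, 0.2, 0, 255], [0, 0.05, 0.15, 0, 255], [0, 0.03, 0.1, 0, 255], [0, 0.02, 0.05, 0, 255], [0, 0, 0, 0, 255], [0, 0, 0, 0, 255]]}}

```text
clock: 12.0
tool_pos: [497.9, 146.0, 306.6]
tcp_rot: [2.536, 1.571, -2.543]
wrist_force: [-0.6, 0.5, -4.1]
gripper_width: 13.0
```

```bash
python3 - <<'E'
from h import *
s,p,R=st(); print(p,np.round(R,3),s['wrist_force'],s['gripper_width'],s['moment'],np.round(s['joint_pos'],3),s['clock'])
snap('wrist','w6.png');snap('side','s6.png')
E
```

```text
[497.85342316 146.04478718 306.60810054] [[-0.    -0.934  0.358]
 [-0.     0.358  0.934]
 [-1.     0.    -0.   ]] [-0.60488406  0.46627014 -4.1499287 ] 12.99270318301478 [-0.01435642 -0.02974243  0.07020199] [ 0.664  0.192 -0.464 -0.    -0.915 -1.031] 12.0
```

View pics/w6.png

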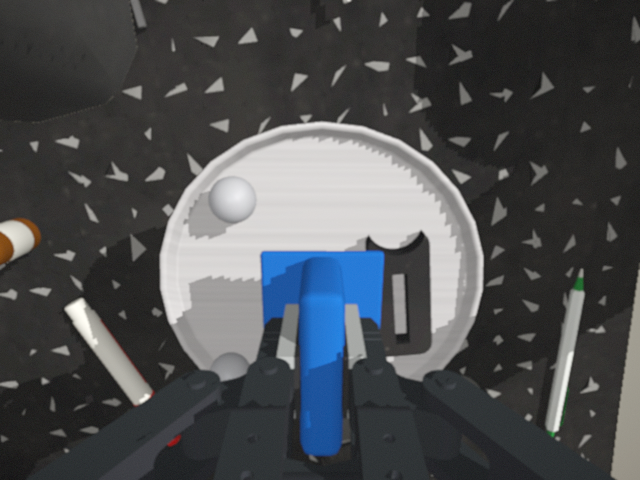

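View pics/s6.png

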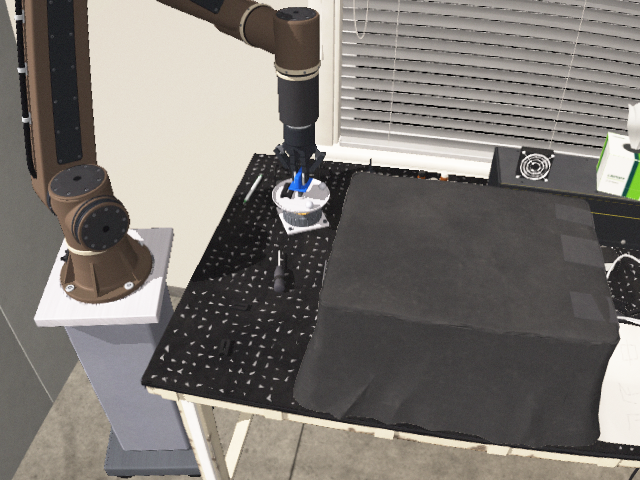

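{"api": "move_arm", "payload": {"steps": [[0, 0.01, 0.05, 0, 255], [0, 0.03, 0.13, 0, 255], [0, 0.04, 0.2, 0, 255], [0, 0.04, 0.2, 0, 255], [0, 0.02, 0.12, 0, 255], [0, 0.01, 0.05, -0.1, 255], [0, 0, 0, -0.2, 255], [0, 0, 0, -0.3, 255], [0, 0, 0, -0.4, 255], [0, 0, 0, -0.5, 255], [0, 0, 0, -0.6, 255], [0, 0, 0, -0.6, 255], [0, 0, 0, -0.6, 255], [0, 0, 0, -0.6, 255], [0, 0, 0, -0.6, 255], [0, 0, 0, -0.6, 255], [0, 0, 0, -0.6, 255], [0, 0, 0, -0.6, 255], [0, 0, 0, -0.6, 255], [0, 0, 0, -0.6, 255]]}}

```text
clock: 13.77
tool_pos: [501.7, 168.7, 306.5]
tcp_rot: [1.826, 1.571, -2.463]
wrist_force: [0.4, -0.5, -3.8]
gripper_width: 13.1
```

{"api": "move_arm", "payload": {"steps": [[0, 0, 0, -0.6, 255], [0, 0, 0, -0.6, 255], [0, 0, 0, -0.6, 255], [0, 0, 0, -0.6, 255], [0, 0, 0, -0.6, 255], [0, 0, 0, -0.6, 255], [0, 0, 0, -0.6, 255], [0, 0, 0, -0.6, 255], [0, 0, 0, -0.6, 255], [0, 0, 0, -0.6, 255], [0, 0, 0, -0.6, 255], [0, 0, 0, -0.6, 255], [0, 0, 0, -0.6, 255], [0, 0, 0, -0.6, 255], [0, 0, 0, -0.6, 255], [0, 0, 0, -0.6, 255], [0, 0, 0, -0.6, 255], [0, 0, 0, -0.6, 255], [0, 0, 0, -0.6, 255], [0, 0, 0, -0.5, 255]]}}

```text
clock: 15.43
tool_pos: [501.7, 168.7, 306.6]
tcp_rot: [0.64, 1.571, -2.402]
wrist_force: [0.1, 0.7, -3.4]
gripper_width: 13.3
```

{"api": "move_arm", "payload": {"steps": [[0, 0, 0, -0.4, 255], [0, 0, 0, -0.4, 255], [0, 0, 0, -0.3, 255], [0, 0, 0, -0.2, 255], [0, 0, 0, -0.1, 255], [0, 0, 0, 0, 255], [0, 0, 0, 0, 255]]}}

```text
clock: 16.02
tool_pos: [501.8, 168.8, 306.6]
tcp_rot: [0.224, 1.571, -2.677]
wrist_force: [-0.4, -0.4, -3.6]
gripper_width: 13.0
```

```bash
python3 - <<'E'
from h import *
s,p,R=st(); print(p,np.round(R,3),s['wrist_force'],s['gripper_width'],s['moment'],np.round(s['joint_pos'],3),s['clock'],np.degrees(np.arctan2(R[1,2],R[0,2])))
snap('wrist','w7.png');snap('side','s7.png');snap('scene','c7.png')
a=cv2.imread('pics/s7.png');b=cv2.imread('pics/c7.png')
A=cv2.resize(a[130:240,255:355],None,fx=4,fy=4,interpolation=2);B=cv2.resize(b[150:260,225:325],None,fx=4,fy=4,interpolation=2)
cv2.imwrite('pics/sc7.png',np.hstack([A,B])[:600])
E
```

```text
[501.77856239 168.82814439 306.57688182] [[-0.     0.238 -0.971]
 [-0.    -0.971 -0.238]
 [-1.     0.     0.   ]] [-0.38901416 -0.39789077 -3.60049679] 12.996156953602144 [-0.04797996 -0.01008121 -0.01636828] [ 0.695  0.209 -0.442 -0.    -0.92   1.116] 16.0167 -166.2235103944866
```

View pics/w7.png

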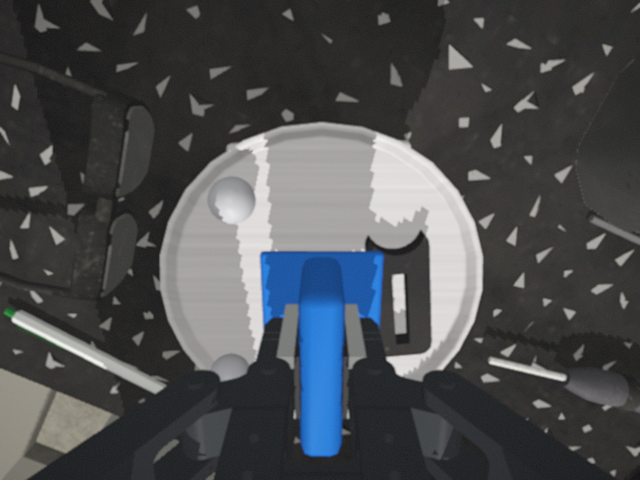

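View pics/sc7.png

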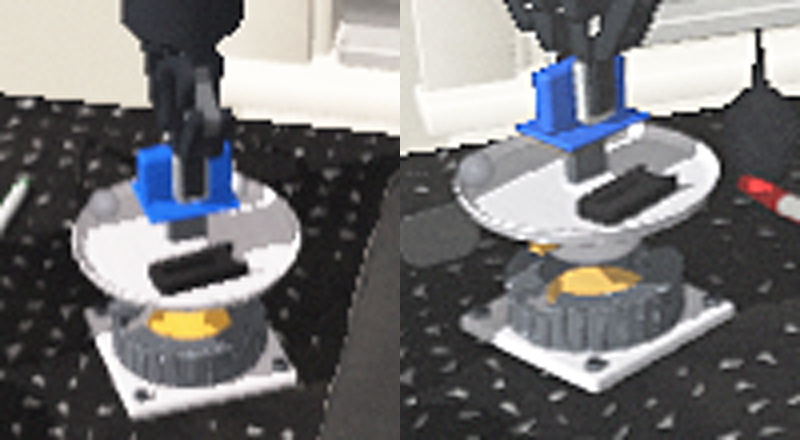

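{"api": "move_arm", "payload": {"steps": [[0.05, 0, 0, 0, 255], [0.1, 0, 0, 0, 255], [0.1, 0, 0, 0, 255], [0.1, 0, 0, 0, 255], [0.1, 0, 0, 0, 255], [0.05, 0, 0, 0, 255], [0, 0, 0, 0, 255], [0, 0, 0, 0, 255]]}}

```text
clock: 16.83
tool_pos: [501.8, 168.9, 291.5]
tcp_rot: [0.624, 1.57, -2.277]
wrist_force: [-0.4, -0.1, -4.1]
gripper_width: 13.2
```

{"api": "move_arm", "payload": {"steps": [[0.04, 0, 0, 0, 255], [0.05, 0, 0, 0, 255], [0.05, 0, 0, 0, 255], [0.05, 0, 0, 0, 255], [0.03, 0, 0, 0, 255], [0, 0, 0, 0, 255], [0, 0, 0, 0, 255]]}}

```text
clock: 17.42
tool_pos: [501.8, 168.8, 285.0]
tcp_rot: [0.635, 1.571, -2.265]
wrist_force: [-0.1, 0.1, -3.6]
gripper_width: 13.0
```

{"api": "move_arm", "payload": {"steps": [[0.03, 0, 0, 0, 255], [0.03, 0, 0, 0, 255], [0.03, 0, 0, 0, 255], [0, 0, 0, 0, 255], [0, 0, 0, 0, 255]]}}

```text
clock: 17.83
tool_pos: [501.8, 168.8, 282.2]
tcp_rot: [0.53, 1.571, -2.371]
wrist_force: [0.1, 0.6, -3.8]
gripper_width: 13.1
```

{"api": "move_arm", "payload": {"steps": [[0.03, 0, 0, 0, 255], [0.03, 0, 0, 0, 255], [0.03, 0, 0, 0, 255], [0, 0, 0, 0, 255], [0, 0, 0, 0, 255]]}}

```text
clock: 18.25
tool_pos: [501.8, 168.9, 279.5]
tcp_rot: [0.485, 1.571, -2.415]
wrist_force: [-0.6, -0.8, -4.0]
gripper_width: 13.3
```

```bash
python3 - <<'E'
from h import *
s,p,R=st(); print(p,s['wrist_force'],s['moment'],s['gripper_width'])
E
```

```text
[501.79405485 168.85898108 279.50974988] [-0.57513622 -0.81297576 -4.0363602 ] [0.02463627 0.03064292 0.00304636] 13.323247424719096
```

{"api": "move_arm", "payload": {"steps": [[0.03, 0, 0, 0, 255], [0.03, 0, 0, 0, 255], [0.03, 0, 0, 0, 255], [0, 0, 0, 0, 255], [0, 0, 0, 0, 255]]}}

```text
clock: 18.67
tool_pos: [501.8, 168.8, 276.8]
tcp_rot: [0.394, 1.571, -2.507]
wrist_force: [-0.3, 0.1, -4.2]
gripper_width: 13.2
```

{"api": "move_arm", "payload": {"steps": [[0.03, 0, 0, 0, 255], [0.03, 0, 0, 0, 255], [0.03, 0, 0, 0, 255], [0, 0, 0, 0, 255], [0, 0, 0, 0, 255]]}}

```text
clock: 19.08
tool_pos: [502.0, 169.0, 274.8]
tcp_rot: [-2.964, 1.57, 0.419]
wrist_force: [-2.2, -0.4, 6.2]
gripper_width: 12.8
```

```bash
python3 - <<'E'
from h import *
s,p,R=st(); print(p,s['wrist_force'],s['moment'],s['gripper_width'])
E
```

```text
[501.96813485 168.95197071 274.75929225] [-2.17752603 -0.3959709   6.16863106] [-0.19001235  0.84112439 -0.06205361] 12.788536717317267
```

{"api": "move_arm", "payload": {"steps": [[0.03, 0, 0, 0, 255], [0.03, 0, 0, 0, 255], [0.03, 0, 0, 0, 255], [0, 0, 0, 0, 255], [0, 0, 0, 0, 255]]}}

```text
clock: 19.5
tool_pos: [502.0, 168.9, 272.0]
tcp_rot: [-3.016, 1.57, 0.367]
wrist_force: [-1.7, -0.1, 5.7]
gripper_width: 13.0
```

```bash
python3 - <<'E'
from h import *
s,p,R=st(); print(p,s['wrist_force'],s['moment'],s['gripper_width'])
snap('wrist','w8.png');snap('side','s8.png');snap('scene','c8.png')
a=cv2.imread('pics/s8.png');b=cv2.imread('pics/c8.png')
A=cv2.resize(a[130:240,255:355],None,fx=4,fy=4,interpolation=2);B=cv2.resize(b[150:260,225:325],None,fx=4,fy=4,interpolation=2)
cv2.imwrite('pics/sc8.png',np.hstack([A,B])[:600])
E
```

```text
[502.0052354  168.93638996 271.99496241] [-1.70050367 -0.10195415  5.65778644] [-0.20505613  0.84241024 -0.01016114] 12.997763982320022
```

View pics/sc8.png

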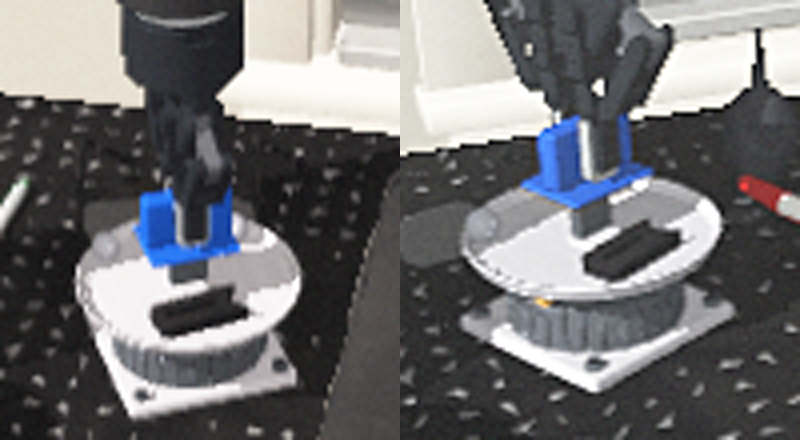

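View pics/w8.png

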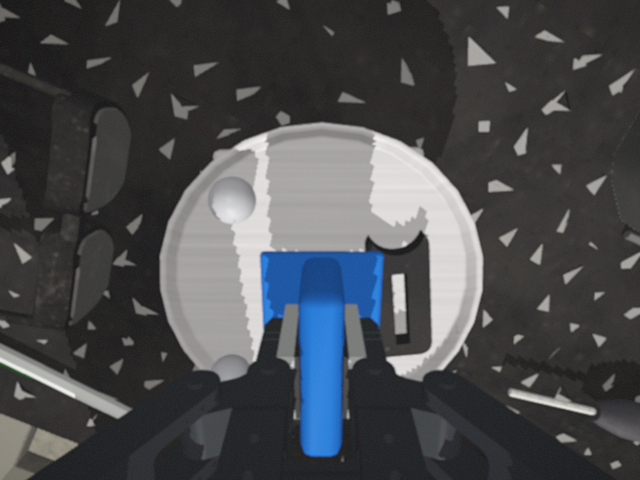

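{"api": "move_arm", "payload": {"steps": [[0.03, 0, 0, 0, 255], [0.03, 0, 0, 0, 255], [0.03, 0, 0, 0, 255], [0.03, 0, 0, 0, 255], [0.03, 0, 0, 0, 255], [0, 0, 0, 0, 255], [0, 0, 0, 0, 255]]}}

```text
clock: 20.23
tool_pos: [502.0, 168.9, 267.6]
tcp_rot: [-3.05, 1.57, 0.332]
wrist_force: [-2.8, 0.1, 7.3]
gripper_width: 13.2
```

{"api": "move_arm", "payload": {"steps": [[0.03, 0, 0, 0, 255], [0.03, 0, 0, 0, 255], [0.03, 0, 0, 0, 255], [0, 0, 0, 0, 255], [0, 0, 0, 0, 255]]}}

```text
clock: 20.65
tool_pos: [502.0, 169.0, 265.0]
tcp_rot: [-3.043, 1.57, 0.34]
wrist_force: [-2.5, -0.6, 7.5]
gripper_width: 12.9
```

```bash
python3 - <<'E'
from h import *
s,p,R=st(); print(p,s['wrist_force'],s['moment'],s['gripper_width'])
E
```

```text
[502.02294156 168.97213493 265.01596015] [-2.48075139 -0.58506607  7.52207044] [-0.25998058  1.0973836  -0.0503723 ] 12.92164036002635
```

{"api": "move_arm", "payload": {"steps": [[0.04, 0, 0, 0, 255], [0, 0, 0, 0.1, 255], [0, 0, 0, 0.2, 255], [0, 0, 0, 0.3, 255], [0, 0, 0, 0.3, 255], [0, 0, 0, 0.3, 255], [0, 0, 0, 0.3, 255], [0, 0, 0, 0.3, 255], [0, 0, 0, 0.2, 255], [0, 0, 0, 0, 255]]}}

```text
clock: 21.48
tool_pos: [502.5, 169.2, 264.2]
tcp_rot: [-2.86, 1.568, 0.313]
wrist_force: [-1.0, -0.2, 8.0]
gripper_width: 12.6
```

```bash
python3 - <<'E'
from h import *
s,p,R=st(); print(p,s['wrist_force'],s['moment'],s['gripper_width'],np.degrees(np.arctan2(R[1,2],R[0,2])))
snap('wrist','w9.png')
E
```

```text
[502.47267612 169.15072754 264.17187741] [-0.97618133 -0.18413624  7.99682725] [-0.41297851  0.47222378  0.05715782] 12.647783556276362 -178.22473577215442
```

View pics/w9.png

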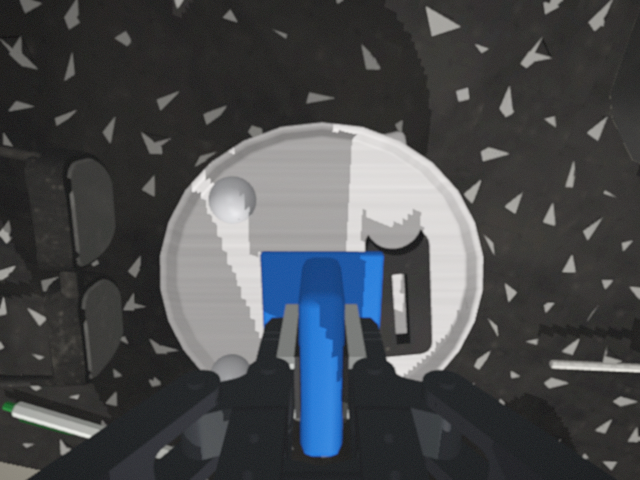

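{"api": "move_arm", "payload": {"steps": [[0, 0, 0, 0.1, 255], [0, 0, 0, 0.2, 255], [0, 0, 0, 0.3, 255], [0, 0, 0, 0.4, 255], [0, 0, 0, 0.5, 255], [0, 0, 0, 0.5, 255], [0, 0, 0, 0.5, 255], [0, 0, 0, 0.5, 255], [0, 0, 0, 0.5, 255], [0, 0, 0, 0.5, 255], [0, 0, 0, 0.5, 255], [0, 0, 0, 0.5, 255], [0, 0, 0, 0.5, 255], [0, 0, 0, 0.5, 255], [0, 0, 0, 0.5, 255], [0, 0, 0, 0.5, 255], [0, 0, 0, 0.5, 255], [0, 0, 0, 0.4, 255], [0, 0, 0, 0.2, 255], [0, 0, 0, 0, 255]]}}

```text
clock: 23.2
tool_pos: [502.7, 169.2, 264.3]
tcp_rot: [-1.977, 1.568, 0.347]
wrist_force: [0.3, -0.6, 8.0]
gripper_width: 12.8
```

{"api": "move_arm", "payload": {"steps": [[0, 0, 0, 0.2, 255], [0, 0, 0, 0.3, 255], [0, 0, 0, 0.3, 255], [0, 0, 0, 0.3, 255], [0, 0, 0, 0.3, 255], [0, 0, 0, 0.2, 255], [0, 0, 0, 0, 255]]}}

```text
clock: 23.78
tool_pos: [502.7, 169.2, 264.3]
tcp_rot: [-1.813, 1.568, 0.344]
wrist_force: [-0.7, -1.2, 8.0]
gripper_width: 12.9
```

```bash
python3 - <<'E'
from h import *
s,p,R=st(); print(p,s['wrist_force'],s['moment'],s['gripper_width'],np.degrees(np.arctan2(R[1,2],R[0,2])),s['clock'])
E
```

```text
[502.70653448 169.23296694 264.3386369 ] [-0.74530981 -1.22046329  7.98392022] [-0.50712194  0.15353734  0.06547477] 12.875897780761866 123.57506451478068 23.7833
```

{"api": "move_arm", "payload": {"steps": [[0, 0, 0, 0.15, 255], [0, 0, 0, 0.15, 255], [0, 0, 0, 0.15, 255], [0, 0, 0, 0.15, 255], [0, 0, 0, 0.15, 255], [0, 0, 0, 0, 255], [0, 0, 0, 0, 255]]}}

```text
clock: 24.37
tool_pos: [502.7, 169.2, 264.3]
tcp_rot: [-1.74, 1.568, 0.34]
wrist_force: [0.3, -0.5, 8.2]
gripper_width: 13.2
```

```bash
python3 - <<'E'
from h import *
s,p,R=st(); print(p,s['wrist_force'],s['moment'],s['gripper_width'],np.degrees(np.arctan2(R[1,2],R[0,2])),s['clock'])
E
```

```text
[502.69536089 169.22400097 264.33008619] [ 0.26259019 -0.48583678  8.19135501] [-0.46530907  0.11994431  0.06721119] 13.180448625490543 119.14526198418166 24.3667
```

{"api": "move_arm", "payload": {"steps": [[0, 0, 0, 0.1, 255], [0, 0, 0, 0.1, 255], [0, 0, 0, 0.1, 255], [0, 0, 0, 0.1, 255], [0, 0, 0, 0, 255], [0, 0, 0, 0, 255]]}}

```text
clock: 24.87
tool_pos: [502.6, 169.2, 264.3]
tcp_rot: [-1.722, 1.568, 0.316]
wrist_force: [-1.3, -1.0, 8.1]
gripper_width: 13.1
```

```bash
python3 - <<'E'
from h import *
s,p,R=st(); print(p,s['wrist_force'],s['moment'],s['gripper_width'],np.degrees(np.arctan2(R[1,2],R[0,2])),s['clock'])
E
```

```text
[502.5547202  169.18528938 264.29570975] [-1.32049119 -0.97710975  8.11080664] [-0.40820351  0.38098669  0.26541318] 13.1031566710902 116.76394429711728 24.8667
```

{"api": "move_arm", "payload": {"steps": [[0, 0, 0, 0.1, 255], [0, 0, 0, 0.1, 255], [0, 0, 0, 0.1, 255], [0, 0, 0, 0, 255], [0, 0, 0, 0, 255]]}}

```text
clock: 25.28
tool_pos: [502.1, 169.0, 264.2]
tcp_rot: [-1.809, 1.569, 0.198]
wrist_force: [-3.8, -1.6, 10.2]
gripper_width: 12.8
```

```bash
python3 - <<'E'
from h import *
s,p,R=st(); print(p,s['wrist_force'],s['moment'],s['gripper_width'],np.degrees(np.arctan2(R[1,2],R[0,2])),s['clock'])
E
```

```text
[502.12039634 169.01648692 264.18339133] [-3.81525063 -1.55457412 10.18360406] [-0.37119893  1.31884696  0.36899557] 12.797068832918534 114.97114110306114 25.2833
```

{"api": "move_arm", "payload": {"steps": [[0, 0, 0, 0.1, 255], [0, 0, 0, 0.1, 255], [0, 0, 0, 0.1, 255], [0, 0, 0, 0, 255], [0, 0, 0, 0, 255]]}}

```text
clock: 25.7
tool_pos: [501.7, 168.9, 264.1]
tcp_rot: [-2.537, 1.57, -0.562]
wrist_force: [-6.1, -1.4, 11.2]
gripper_width: 13.3
```

```bash
python3 - <<'E'
from h import *
s,p,R=st(); print(p,s['wrist_force'],s['moment'],s['gripper_width'],np.degrees(np.arctan2(R[1,2],R[0,2])),s['clock'],R[:,0])
snap('wrist','w10.png')
E
```

```text
[501.73901414 168.86728319 264.08858072] [-6.13799219 -1.41496823 11.17118726] [-0.37654704  2.1998918   0.65833125] 13.267764490176841 113.19623441310316 25.7 [ 4.68833532e-04 -2.94968426e-04 -9.99999847e-01]
```

View pics/w10.png

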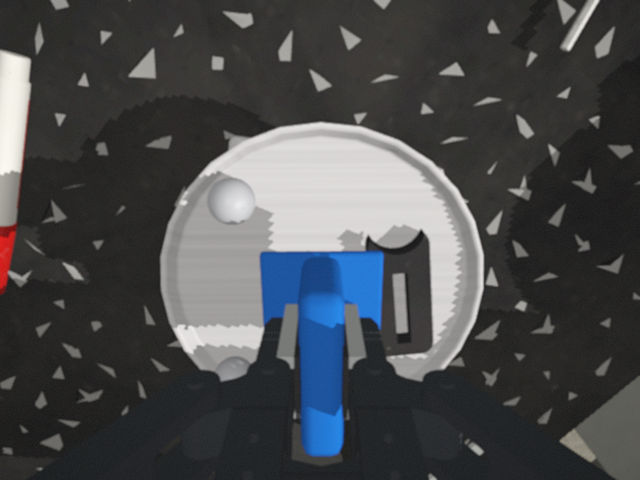

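{"api": "move_arm", "payload": {"steps": [[0, 0, 0, -0.15, 255], [0, 0, 0, -0.15, 255], [0, 0, 0, 0, 255], [-0.03, 0, 0, 0, 255], [-0.03, 0, 0, 0, 255], [0, 0, 0, 0, 255], [0, 0, 0, 0, 255]]}}

```text
clock: 26.33
tool_pos: [501.8, 168.9, 265.5]
tcp_rot: [-1.636, 1.57, 0.37]
wrist_force: [-3.1, -1.0, 7.9]
gripper_width: 12.8
```

{"api": "move_arm", "payload": {"steps": [[-0.03, 0, 0, 0, 255], [-0.03, 0, 0, 0, 255], [0, 0, 0, 0, 255], [0, 0, 0, 0, 255]]}}

```text
clock: 26.67
tool_pos: [501.8, 168.9, 267.3]
tcp_rot: [-1.672, 1.57, 0.334]
wrist_force: [-3.5, -0.3, 6.2]
gripper_width: 12.8
```

```bash
python3 - <<'E'
from h import *
s,p,R=st(); print(p,s['wrist_force'],s['moment'],s['gripper_width'],np.degrees(np.arctan2(R[1,2],R[0,2])),s['clock'],R[:,0])
E
```

```text
[501.82708996 168.87087897 267.27818629] [-3.476324   -0.30984886  6.17074092] [-0.18112445  1.31427446 -0.0497257 ] 12.822737921654383 114.91338801570069 26.6667 [ 4.17569398e-04  1.44757344e-04 -9.99999902e-01]
```

{"api": "move_arm", "payload": {"steps": [[-0.03, 0, 0, 0, 255], [-0.03, 0, 0, 0, 255], [0, 0, 0, 0, 255], [0, 0, 0, 0, 255]]}}

```text
clock: 27.0
tool_pos: [501.8, 168.9, 269.0]
tcp_rot: [-1.649, 1.57, 0.357]
wrist_force: [-3.4, 0.3, 6.7]
gripper_width: 13.1
```

{"api": "move_arm", "payload": {"steps": [[-0.03, 0, 0, 0, 255], [-0.02, 0, 0, 0, 255], [0, 0, 0, 0, 255], [0, 0, 0, 0, 255]]}}

```text
clock: 27.33
tool_pos: [501.8, 168.9, 269.5]
tcp_rot: [1.158, 1.57, -3.12]
wrist_force: [0.9, 0.9, -6.2]
gripper_width: 13.2
```

```bash
python3 - <<'E'
from h import *
s,p,R=st(); print(p,s['wrist_force'],s['moment'],s['gripper_width'],np.degrees(np.arctan2(R[1,2],R[0,2])),s['clock'],R[:,0])
E
```

```text
[501.75464905 168.88627748 269.47524779] [ 0.87442737  0.92407145 -6.2003198 ] [ 0.39769268 -0.35573372  0.07773239] 13.184824996443169 114.88845686503782 27.3333 [-4.32478309e-04 -9.28537422e-06 -9.99999906e-01]
```

{"api": "move_arm", "payload": {"steps": [[0.02, 0, 0, 0, 255], [0, 0, 0, 0, 255], [0, 0, 0, 0, 220], [0, 0, 0, 0, 210], [0, 0, 0, 0, 205], [0, 0, 0, 0, 200], [0, 0, 0, 0, 190], [0, 0, 0, 0, 180], [0, 0, 0, 0, 150], [0, 0, 0, 0, 100], [0, 0, 0, 0, 50], [0, 0, 0, 0, 0], [0, 0, 0, 0, 0], [0, 0, 0, 0, 0]], "grip_force": 30}}

```text
clock: 28.5
tool_pos: [501.8, 168.9, 269.4]
tcp_rot: [2.54, 1.571, -1.738]
wrist_force: [0.5, -0.3, 0.2]
gripper_width: 85.4
```

```bash
python3 - <<'E'
from h import *
s,p,R=st(); print(p,s['wrist_force'],s['gripper_width'],s['clock'])
snap('wrist','w11.png')
E
```

```text
[501.82141494 168.86215208 269.39378819] [ 0.46247662 -0.25541963  0.21554752] 85.42404255934387 28.5
```

View pics/w11.png

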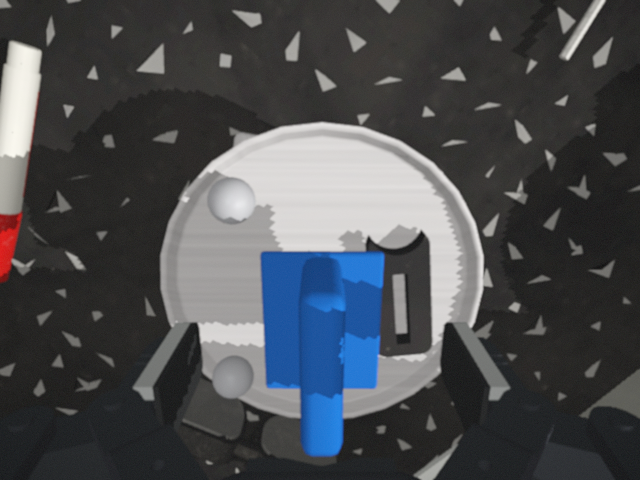

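Released; the dish stayed put with both balls and the fork in it. I'm raising the arm clear and checking again.

{"api": "move_arm", "payload": {"steps": [[-0.1, 0, 0, 0, 0], [-0.3, 0, 0, 0, 0], [-0.6, 0, 0, 0, 0], [-0.9, 0, 0, 0, 0], [-0.9, 0, 0, 0, 0], [-0.9, 0, 0, 0, 0], [-0.6, 0, 0, 0, 0], [-0.3, 0, 0, 0, 0], [0, 0, 0, 0, 0], [0, 0, 0, 0, 0], [0, 0, 0, 0, 0]]}}

```text
clock: 29.47
tool_pos: [501.4, 168.6, 406.1]
tcp_rot: [1.594, 1.569, -2.684]
wrist_force: [0.4, 0.6, -0.3]
gripper_width: 85.4
```

```bash
python3 - <<'E'
from h import *
s,p,R=st(); print(p,s['wrist_force'],s['clock'])
ci=robot.camera_info('wrist'); f=snap('wrist','w12.png');snap('side','s12.png');snap('scene','c12.png')
a=cv2.imread('pics/s12.png');b=cv2.imread('pics/c12.png')
A=cv2.resize(a[130:240,255:355],None,fx=4,fy=4,interpolation=2);B=cv2.resize(b[150:260,225:325],None,fx=4,fy=4,interpolation=2)
for cam,I,o in (('side',A,(255,130)),('scene',B,(225,150))):
  for z,col in ((61.5,(0,255,0)),(68,(0,0,255))):
    pts=[(proj(cam,[502+75*np.cos(t),169+75*np.sin(t),z])+.5-np.array(o))*4 for t in np.linspace(0,6.283,80)]
    cv2.polylines(I,[np.int32(pts)],True,col,1)
cv2.imwrite('pics/sc12.png',np.hstack([A,B]))
E
```

```text
[501.39009224 168.64079204 406.10692613] [ 0.40506041  0.62735366 -0.25678757] 29.4667
```

View pics/w12.png

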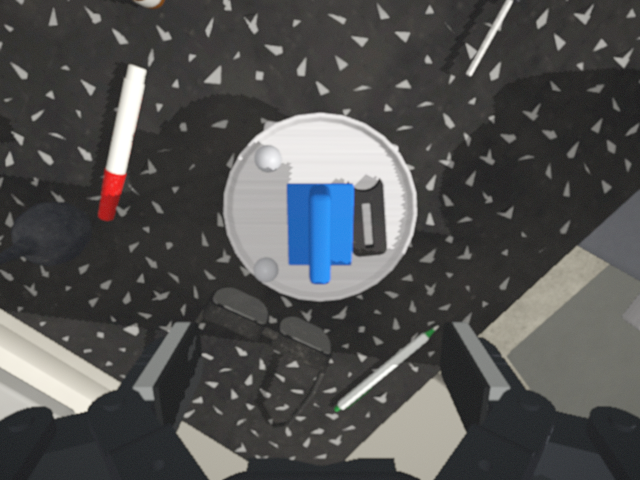

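View pics/sc12.png

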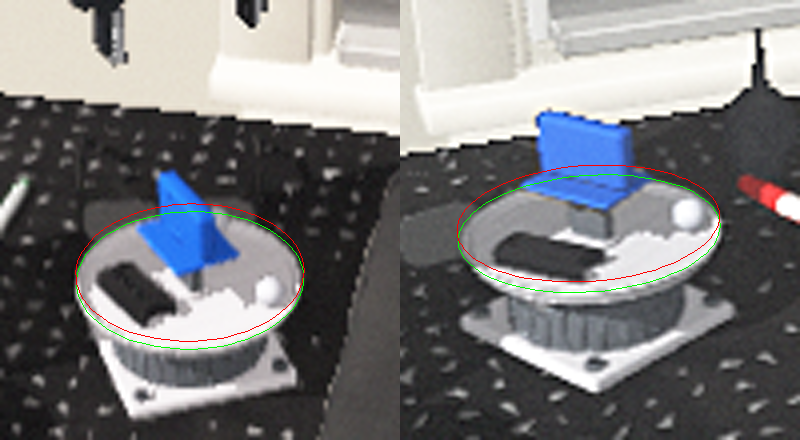

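View pics/s12.png

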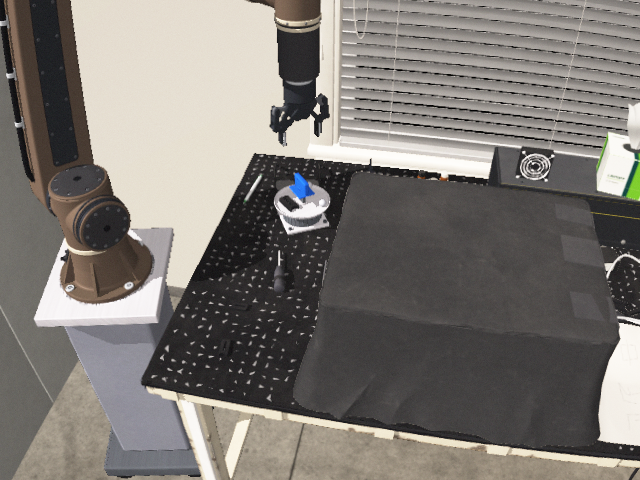

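```bash
python3 -c "
from h import *
print(robot.hand_in(), robot.observe()['clock'])"
```

```text
the job is handed in; nothing more can be done
the job is handed in; nothing more can be done
```

The parts dish is locked in the bayonet mount with both steel balls and the largest fork still in it. I handed the job in at about 29.6 s of the 64 s allowed; no verdict was reported.

- **Carry and entry:** I gripped the dish by its blue bar and carried it level. I turned it 124° anticlockwise, the way that kept the last joint in range, so the lugs lined up with the slots I had seen from above. They dropped in without riding on the lip.
- **Push and twist:** I pushed down to about 12 mm of plunger travel. I then twisted clockwise about 80° until the torque rose from 0.07 to 0.66 N·m at the stop.
- **Letting go:** I backed off the 1.8° of wind-up and let the spring lift the dish slowly while I still held it. I did this rather than releasing it at the stop, so the balls would not jump. It stopped at the locked height: 269.5 mm measured at the tool, as expected. A small upward pull did not move it further. Then I opened the gripper and moved clear.

**Last checks:** after release the rim outline matches the locked height (20.5 mm below the mouth), not the unlocked one. The dish, balls and fork did not shift when I let go. The screwdriver and marker look undisturbed. The vial and hex key were hardly in view at the end, but the arm never went near them.

**Disagreements:**
- My first estimate of the mount's centre, from the scene and side cameras, was about 7 mm off the wrist camera's. An overlay of the mount's outline on those pictures settled it in favour of the wrist camera.
- There was up to 6 N of sideways force on the wrist while I pressed against the stop. It was gone after release.

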